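# Clamp a housed joint with the one-hand bar clamp

## Robot

A 7-joint arm with a two-finger parallel gripper is mounted at the origin on a cart in front of the work surface, level with it; the furniture and walls round the work are solid. World frame = base frame: x ahead of the robot, y to its left, z up, the work surface at z = 0. Lengths are in m, angles in rad, forces in N, time in s.
With the tool pointing down it reaches from about 0.4 to 0.85 m from the base axis. Payload 10.4 kg.
Tool frame: the origin (TCP) lies midway between the tips of the shut fingers; the grasp point (between the pads) lies 19 mm behind it (manip.hold_point_z is the distance from the TCP to the grasp point, in m); z points along the fingers, y is the line along which they close (so a half turn about z gives the same grasp; the last joint's range is limited). The gripper opens to 85 mm and grips with 20 to 120 N. Pads are 22 mm wide; open, the fingers measure 114 mm over their backs; the gripper's body (76 mm by 85 mm) begins 54 mm behind the grasp point. The pads swing forward as they close: fully open they stand 13 mm farther back than shut.
Start: joints at [-1.367, 0.332, -0.065, 1.46, 0.022, 1.35, -0.088], TCP at [0.141, 0.609, 0.231] pointing down, gripper open.
Joint ranges: [-2.6, 2.6], [-0.5, 2.12], [-1.47, 1.34], [0.16, 2.42], [-1.27, 4.41], [0.06, 2.06], [-2.6, 2.6]. Speed limits (rad/s): [2.22, 2.22, 2.79, 2.79, 3.14, 3.14, 3.14].

## Interface

Orientations are given as a unit quaternion [x, y, z, w].
In Python, from workcell import manip, eyes, job gives the robot as it stands.
- The arm moves only by the shell command python3 -m crank 'ROWS' [FORCE]. ROWS is JSON, a list that holds one entry, the list of rows, each a list of 7 numbers: the finger opening in cm, from 0 to 8.54, then the shift along the world's x, y, z in cm, then the turn, a rotation vector about the world's x, y, z in degrees. In form: [[[hand, x, y, z, ax, ay, az], ...]]. A call has 1 to 20 rows; each row shifts and turns the commanded pose from where the row before left it; what a row does not reach is not made up. A row lasts 1/8 s, in which the tool goes at most 62.5 mm and 10.7 degrees, less where a joint would pass 70% of its speed; a pose out of reach is approached as far as the arm can. A call with a gripper value outside its range is refused whole. The fingers move at their own pace and stop on an object; FORCE is the grip in N (left out, the last holds). Time passes only in rows, so rows that do not move let the fingers close. It gives the time, the measured TCP pose, the force, the opening and the grip force at its end, in the units of the state.
- manip.get_obs(): the state, without advancing time (a new reading comes with each control period).
- eyes.camera(name): name is "scene" or "top"; returns (picture, depth): 384x512x3 uint8, red, green, blue; 384x512 float32, m along the optical axis (not along the pixel's ray), 0 where there is no reading.
- eyes.camera_params(name): a dict with "fx", "fy", "cx", "cy" (pixels), "world_from_camera" (4x4, takes a point from camera to world coordinates). Camera axes: x right, y down, z forward; pixel columns grow to the right and rows downward; lengths in m; the calibration is good to about 2 mm. A picture is of the moment at which its call begins. camera_params takes no time and is no camera call.
- job.hand_in(): hands the job in; it is judged then, once.
The state is a dict: "clock": time; "joint_pos": joint angles; "joint_velocities": joint speeds; "tau": joint torques, N m; "position": TCP position; "ee_rot": TCP orientation; "ft_force": force on the tool from outside, world axes, zero at the start; "torque": the same for the moment, N m; "grip_width": opening from 0.0 (shut) to 1.0 (fully open); "grasp_force": force on a finger pad.
Only numpy, scipy, OpenCV 4.12 (cv2) and the standard library are available. Lean on these libraries where they do the work, as an engineer would, in place of code of your own. Each camera call takes 0.05 s, during which the arm holds its last target. There are 200 camera calls.

## Task

Glue-up rehearsal: stand the loose wooden rail on its long edge between the jaws of the bar clamp lying on the bench, one end in the upright groove of the housed piece that waits there, and let go of it. Then pump the clamp's trigger against its pistol grip, working the clamp by the trigger alone, until the rubber jaw pad bears on the rail and the rail is pressed fully home in the groove. Finish while still squeezing the trigger, lightly: the joint must stay snug under pressure but must not be crushed; leave the pencil and the tape roll where they are.

Things in the scene. Friction and masses are not known exactly. Their poses are not given: they have to be found in the camera images.
- clamp: Loose one-hand bar clamp, black plastic and steel, lying on its side on smooth plastic glides, 0.9 kg. x axis: the way its jaws reach, away from the robot; y: along the bar from head to far jaw; z up. Origin on the bench under the bar. Head at y -58..0 mm, 36 mm high, with a jaw: rubber pad face at y=0, x 53..95, 5..38 mm high. Bar (19x6 mm, 18 mm high) along x=0 from y=-105 to the far jaw at y 170..205; work line x=74 mm.
- grip_mid (a point): Middle of the pistol grip, which sticks out of the clamp's head toward the robot (clamp x -26..-118 mm, y -48..-24 mm, 4..33 mm high): 18 mm above the bench, 62 mm from the bar's line, the grip's outer face 12 mm off toward the clamp's -y. Axes as the clamp.
- trigger_finger (a point): Middle of the trigger (12 mm thick, 22 mm high, 7..30 mm above the bench) opposite the grip's middle. It hangs on the grip's +y side (clamp axes): at rest 43 mm from the grip's middle (61 mm over the outsides of grip and trigger), fully squeezed 20 mm (38 mm over the outsides). Fingers close on grip and trigger from above along the clamp's y.
- clamp_trigger (a joint): Trigger angle, rad: 0 rest, 0.22 fully squeezed (23 mm at the fingers). Return spring 6 to 8.5 N at the fingers. A full squeeze draws the bar in 10 to 14 mm; ratchet teeth 8 mm apart keep 8 mm of it; let it return to 0 between squeezes. Once the pad bears, the trigger gets hard or stops short; the pad presses 1.6 times the finger force beyond the spring. Letting go loses up to 8 mm and the pressure; pumping on hard crushes.
- clamp_bar: The clamp's toothed bar with the far jaw; it slides through the head toward the clamp's -y as the trigger is pumped. Axes as the clamp. Origin: the clamp's origin shifted toward -y by the travel drawn in, 0 to 11 mm at the start, 65 mm at most.
- clamp_pad: Soft rubber pad of the far jaw, 42 mm wide, 32 mm high, facing the head. Origin: centre of its face, 21 mm above the bench, on the work line, 151 to 163 mm from the head jaw's pad at the start. It gives 1 mm per 4 N, up to 6 mm. Axes as the clamp.
- housed_piece: The loose pine piece, 120x30 mm, 56 mm high, that stands on edge between the jaws, its back to the head jaw. Origin: middle of its back. Axes as groove_floor.
- groove_floor (a point): Centre of the groove's floor in the housed piece: loose pine 120x30 mm, 56 mm high, on edge between the jaws, back 2..8 mm off the head jaw's pad. The upright through groove is 26 mm wide, 12 mm deep, mouth toward the far jaw. Axes: z out of the groove to the far jaw, x down, y toward the bar. 28 mm above the bench. The piece reaches 57 mm from the groove's middle toward the bar, 63 mm away from it.
- rail: Loose wooden rail, 24 mm thick (x), 110 mm long (y), 56 mm high (z), 0.11 kg, edges rounded 2 mm, standing on its long edge to the left of the clamp. Origin: centre of its underside. Either end fits the groove; fully home its middle is 55 mm from the groove's floor.
- pencil: Bystander: flat carpenter's pencil, 143 mm long, lying left of the clamp's grip.
- tape_roll: Bystander: roll of masking tape, 96 mm across, 25 mm high, lying flat beyond and left of the clamp.
Things that resemble listed ones, but are neither listed nor needed, are in the scene too. What is shaped like the rail but blue is not meant.

How it is judged:
By the outcome, as a careful person would: the job done as asked, in the order asked, and still so for the second after the job is handed in, while the arm keeps its last pose, push and grip.
It also fails if it takes over 72 s, if anything falls off the work surface, if the arm or the gripper's body presses on something with over 40 N, if the wrist force passes 120 N, or if a joint passes its speed limit or range.

## Working session

There is one attempt and no reset: what is moved stays moved. The work goes in short steps, Python scripts to look and compute and a shell command to move; the robot and the scene stay as the last step left them, time stands still between calls to the robot, and variables do not carry over. Pictures are saved under pics/ and viewed, at most 10 in all, crops included, and the job is handed in when it is done.

```bash
mkdir -p pics
cat > h.py <<'E'
import numpy as np, cv2
from workcell import manip, eyes, job
def cam(n):
    p,d=eyes.camera(n); P=eyes.camera_params(n); return p,d,P
def pts(d,P):
    v,u=np.mgrid[:d.shape[0],:d.shape[1]]
    c=np.stack([(u-P['cx'])/P['fx']*d,(v-P['cy'])/P['fy']*d,d,np.ones_like(d)],-1)
    return (c@np.array(P['world_from_camera']).T)[...,:3]
def ray(P,u,v,z):
    T=np.array(P['world_from_camera']);r=T[:3,:3]@np.array([(u-P['cx'])/P['fx'],(v-P['cy'])/P['fy'],1]);o=T[:3,3]
    return o+r*(z-o[2])/r[2]
E
python3 - <<'E'
from h import *
for n in("top","scene"):
    p,d,P=cam(n); np.savez(n+'0.npz',p=p,d=d)
    cv2.imwrite(f'pics/{n}0.png',cv2.resize(p[...,::-1],(800,600)))
    print(n,P['fx'],P['cx'],P['cy'],np.round(P['world_from_camera'],3).tolist(),(d==0).mean())
o=manip.get_obs();print(o['position'],o['ee_rot'],o['clock'],o['grip_width'],o['ft_force'],manip.hold_point_z)
E
```

```text
top 400.2892628904454 259.9014752794971 191.8539085721901 [[0.027, -0.997, 0.068, 0.503], [-1.0, -0.028, -0.002, 0.12], [0.004, -0.068, -0.998, 0.921], [0.0, 0.0, 0.0, 1.0]] 0.0039011637369791665
scene 371.5037356645513 256.3938536984246 194.29756764834443 [[0.642, -0.551, 0.533, 0.094], [-0.766, -0.454, 0.454, -0.272], [-0.008, -0.7, -0.714, 0.705], [0.0, 0.0, 0.0, 1.0]] 0.036529541015625
[0.14043672 0.60867352 0.23060763] [ 1.13133890e-01  9.93579551e-01 -6.29328433e-04 -5.95564466e-05] 0.1 0.9993146073916677 [ 0.17955392 -0.68628485 -0.7536001 ] 0.0187
```

View pics/top0.png

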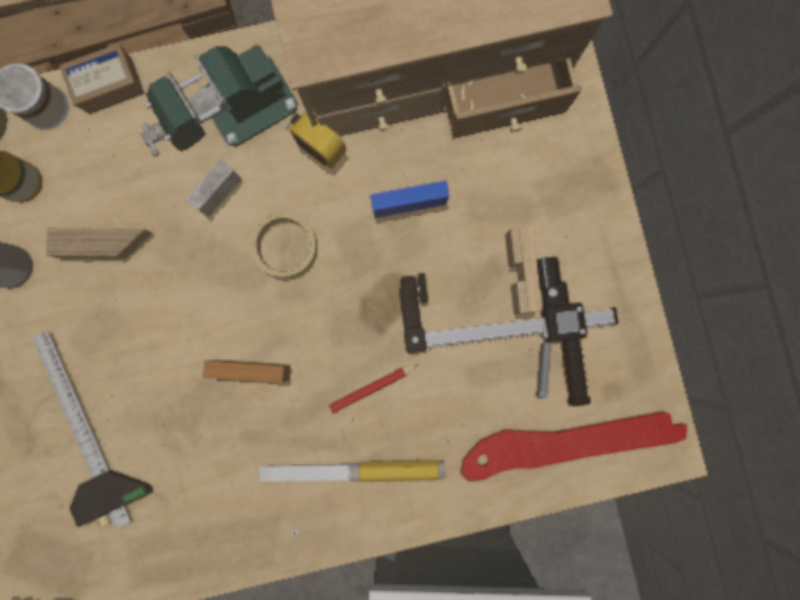

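View pics/scene0.png

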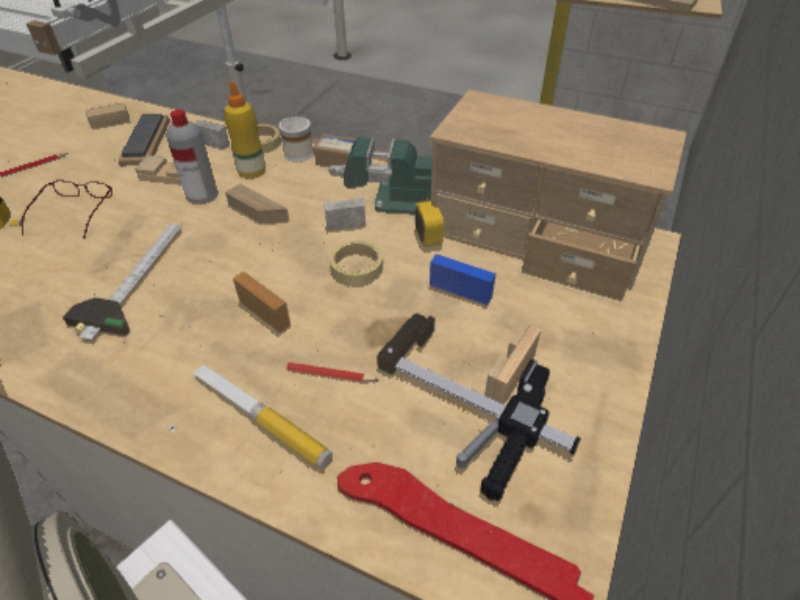

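Top view (800x600 pixels): clamp head at (565,322), far jaw at (412,315) and housed piece at (520,270). The trigger is at (543,370), the grip at (576,375), the pencil at (368,390) and the tape at (285,247).

Could be taken for the rail: the brown block (245,372), the blue block (410,198), the grey block (213,188) and the mitred offcut (98,243). I choose the brown block (245,372): wooden, square-ended, standing on edge and left of the clamp.

Run:
```python
from h import *
z=np.load('top0.npz');p,d=z['p'],z['d'];P=eyes.camera_params('top');X=pts(d,P)
s=1.5625
def rect(m,name):
    q=X[m][:,:2].astype(np.float32)*1000
    r=cv2.minAreaRect(q);print(name,m.sum(),'ctr',np.round(r[0],1),'size',np.round(r[1],1),'ang',round(r[2],2), 'med',np.round(np.median(q,0),1),'z',round(float(np.median(X[m][:,2])),4))
def win(x0,y0,x1,y1):
    m=np.zeros(d.shape,bool);m[int(y0/s):int(y1/s),int(x0/s):int(x1/s)]=1;return m
Z=X[...,2]
rect(win(195,350,300,395)&(abs(Z-.056)<.008),'rail')
rect(win(500,220,540,320)&(abs(Z-.056)<.008),'housed')
hsv=cv2.cvtColor(p,cv2.COLOR_RGB2HSV)
V=hsv[...,2].astype(int);S=hsv[...,1].astype(int)
rect(win(428,310,542,352)&(S<60)&(V>90)&(Z>.01)&(Z<.03),'bar')
rect(win(590,300,612,335)&(S<60)&(V>90)&(Z>.01)&(Z<.03),'barR')
rect(win(395,270,430,356)&(Z>.025),'farjaw')
rect(win(530,250,590,300)&(Z>.025)&(V<90),'headjaw')
rect(win(555,335,600,410)&(Z>.018)&(V<90),'grip')
rect(win(530,340,553,405)&(Z>.018),'trig')
a=p[130:270,100:400];b=cv2.resize(a,(800,373),interpolation=cv2.INTER_CUBIC)
cv2.imwrite('pics/c1.png',b[...,::-1])
```

```text
rail 589 ctr [458.4 341. ] size [109.8  24.1] ang 87.5 med [458.5 340.1] z 0.0574
housed 718 ctr [611.3 -45.4] size [120.   30.5] ang 7.15 med [614.5 -45.8] z 0.0568
bar 673 ctr [521.1   6.7] size [ 22.5 164.9] ang 8.67 med [522.    7.1] z 0.0226
barR 131 ctr [ 546.7 -160.3] size [22.2 33. ] ang 8.72 med [ 547.3 -160.7] z 0.0221
farjaw 698 ctr [547.  106.2] size [111.   39.7] ang 7.94 med [552.  109.9] z 0.0353
headjaw 324 ctr [599.7 -87.9] size [61.3 39.4] ang 7.77 med [598.1 -87.9] z 0.0347
grip 572 ctr [463.2 -12.1] size [100.8 257. ] ang 4.62 med [ 474.5 -121.1] z 0.0331
trig 224 ctr [467.6  14.5] size [ 81.8 207.1] ang 2.92 med [471.4 -79. ] z 0.0292
```

View pics/c1.png

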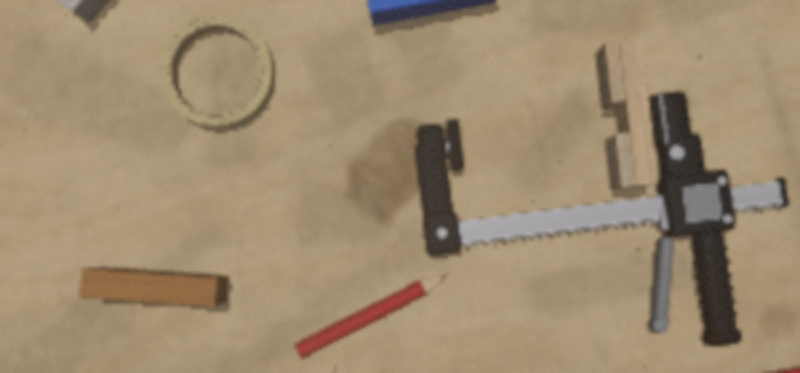

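The crop confirms the brown, on-edge block (150,287 in the crop) as the rail. The groove shows at about (625,120), and the far jaw's pad at (455,145). I'll start the approach and refine the fit numbers from the saved view.

```bash
python3 -m crank '[[[8,4,-3.35,-0.5,0,0,-10],[8,4,-3.35,-0.5,0,0,-10],[8,4,-3.35,-1,0,0,-10],[8,4,-3.35,-1,0,0,-10],[8,4,-3.35,-1,0,0,-10],[8,4,-3.35,-1,0,0,-10],[8,4,-3.35,-1,0,0,-10],[6,3.8,-3.3,-1,0,0,-9.5],[6,0,0,0,0,0,0],[6,0,0,0,0,0,0]]]' 40
```

```text
clock: 1.35
position: [0.458, 0.3419, 0.1611]
ee_rot: [0.722, 0.692, -0.0, -0.0]
ft_force: [0.6, 0.4, -0.7]
grip_width: 0.7
grasp_force: 0.0
```

Run:
```python
from h import *
z=np.load('top0.npz');p,d=z['p'],z['d'];P=eyes.camera_params('top');X=pts(d,P)*1000
Z=X[...,2]
# clamp/housed frame at 8 deg about housed centre
for ang in (7.2,8.5):
    a=np.radians(ang);ex=np.array([np.cos(a),np.sin(a)]);ey=np.array([-ex[1],ex[0]])
    q=X[...,:2]-np.array([611.3,-45.4]);U=q@ex;W=q@ey
    print('ang',ang)
    m=(abs(Z-56)<5)&(abs(U)<75)&(abs(W)<30)
    for u in range(-60,61,8):
        k=m&(abs(U-u)<4)
        if k.sum(): print(u,k.sum(),np.round([W[k].min(),W[k].max()],1))
    for lo,hi,nm in((25,50,'pads'),):
        k=(Z>15)&(Z<48)&(abs(U+8)<14)&(W>60)&(W<170); print('farpad W min',np.sort(W[k])[:12].round(1))
        k=(Z>25)&(Z<48)&(abs(U+8)<14)&(W<-17)&(W>-80); print('head W max',np.sort(W[k])[-12:].round(1))
    k=m&(W>4); h=np.histogram(U[k],bins=np.arange(-64,66,2));print([(int(e),int(c)) for e,c in zip(h[1],h[0])])
```

```text
ang 7.2
-60 28 [-13.7  14.2]
-52 53 [-14.2  14.9]
-44 49 [-15.7  15.3]
-36 52 [-13.7  15. ]
-28 52 [-15.2  14.3]
-20 49 [-13.4  15.1]
-12 34 [-14.7   2.8]
-4 32 [-15.2   2.7]
4 31 [-13.9   3.2]
12 52 [-15.1  15.3]
20 51 [-13.9  14.7]
28 52 [-14.9  15.3]
36 53 [-14.4  14.9]
44 50 [-14.3  14.8]
52 49 [-15.  15.]
60 26 [-13.7  14.7]
farpad W min [138.9 139.2 139.4 139.7 139.9 140.2 140.4 140.6 140.7 140.7 140.8 141. ]
head W max [-21.7 -21.6 -21.5 -21.4 -21.4 -21.2 -21.2 -21.2 -20.8 -20.8 -20.7 -20.5]
[(-64, 0), (-62, 0), (-60, 5), (-58, 5), (-56, 5), (-54, 5), (-52, 5), (-50, 5), (-48, 5), (-46, 3), (-44, 5), (-42, 4), (-40, 4), (-38, 4), (-36, 5), (-34, 5), (-32, 5), (-30, 5), (-28, 5), (-26, 4), (-24, 4), (-22, 6), (-20, 4), (-18, 4), (-16, 0), (-14, 0), (-12, 0), (-10, 0), (-8, 0), (-6, 0), (-4, 0), (-2, 0), (0, 0), (2, 0), (4, 0), (6, 0), (8, 1), (10, 5), (12, 6), (14, 5), (16, 6), (18, 6), (20, 5), (22, 5), (24, 4), (26, 3), (28, 6), (30, 4), (32, 5), (34, 6), (36, 6), (38, 6), (40, 5), (42, 4), (44, 4), (46, 5), (48, 5), (50, 4), (52, 5), (54, 4), (56, 7), (58, 4), (60, 0), (62, 
[... 409 characters left out ...]
.1 141.2 141.2]
head W max [-21.4 -21.4 -21.3 -21.1 -20.9 -20.9 -20.9 -20.9 -20.8 -20.8 -20.7 -20.6]
[(-64, 0), (-62, 0), (-60, 6), (-58, 6), (-56, 6), (-54, 6), (-52, 6), (-50, 5), (-48, 4), (-46, 5), (-44, 4), (-42, 5), (-40, 5), (-38, 5), (-36, 6), (-34, 6), (-32, 6), (-30, 6), (-28, 5), (-26, 3), (-24, 4), (-22, 6), (-20, 5), (-18, 6), (-16, 0), (-14, 0), (-12, 0), (-10, 0), (-8, 0), (-6, 0), (-4, 0), (-2, 0), (0, 0), (2, 0), (4, 0), (6, 0), (8, 0), (10, 6), (12, 5), (14, 6), (16, 6), (18, 5), (20, 5), (22, 4), (24, 5), (26, 3), (28, 6), (30, 5), (32, 4), (34, 5), (36, 6), (38, 5), (40, 5), (42, 4), (44, 4), (46, 5), (48, 3), (50, 4), (52, 4), (54, 4), (56, 5), (58, 5), (60, 0), (62, 0)]
```

```bash
python3 -m crank '[[[6,0,-0.05,-4,0,0,0],[6,0,0,-4,0,0,0],[6,0,0,-3,0,0,0],[6,0,0,-1.8,0,0,0],[6,0,0,-1.2,0,0,0],[6,0,0,0,0,0,0],[2,0,0,0,0,0,0],[2,0,0,0,0,0,0],[2,0,0,0,0,0,0],[2,0,0,0,0,0,0],[2,0,0,0,0,0,0],[2,0,0,0,0,0,0]]]' 40
```

```text
clock: 2.85
position: [0.459, 0.3415, 0.0223]
ee_rot: [0.722, 0.692, 0.001, -0.0]
ft_force: [-0.7, -0.7, 7.0]
grip_width: 0.275
grasp_force: 40.4
```

```bash
python3 -m crank '[[[2,0,0,3,0,0,0],[2,0,0,4,0,0,0],[2,2,-4.5,2,0,0,1.4],[2,2,-4.5,0,0,0,1.4],[2,2,-4.5,0,0,0,1.4],[2,2,-4.5,0,0,0,1.4],[2,2,-4.5,0,0,0,1.4],[2,2,-4.5,0,0,0,1.4],[2,2,-4.14,0,0,0,1.3],[2,0,0,0,0,0,0],[2,0,0,0,0,0,0],[2,0,0,0,0,0,0]]]' 40
python3 - <<'E'
from h import *
o=manip.get_obs();print(o['position'],o['ft_force'])
for n in("top","scene"):
    p,d,P=cam(n); np.savez(n+'1.npz',p=p,d=d)
    a=p[100:292,200:456] if n=="top" else p[130:322,210:466]
    cv2.imwrite(f'pics/{n}1.png',cv2.resize(a[...,::-1],(512,384)))
E
python3 -c "
import cv2,numpy as np
cv2.imwrite('pics/b1.png',np.vstack([cv2.resize(cv2.imread('pics/%s1.png'%n),(400,300)) for n in('top','scene')]))"
```

```text
clock: 4.35
position: [0.5981, 0.0311, 0.1112]
ee_rot: [0.661, 0.751, 0.0, -0.0]
ft_force: [0.1, -0.2, -1.7]
grip_width: 0.273
grasp_force: 39.7
[0.59812722 0.03114896 0.11122643] [ 0.12945442 -0.18838657 -1.7424728 ]
```

View pics/b1.png

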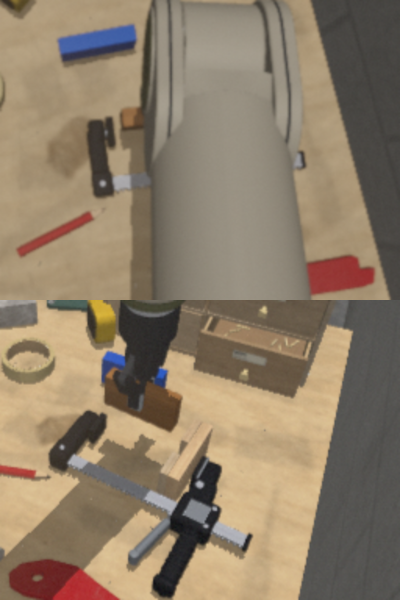

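```bash
python3 -m crank '[[[2,0.07,-0.1,-2,0,0,0],[2,0,0,-2,0,0,0],[2,0,0,-2,0,0,0],[2,0,0,-1.5,0,0,0],[2,0,0,-0.8,0,0,0],[2,0,0,-0.4,0,0,0],[2,0,0,0,0,0,0],[2,0,0,0,0,0,0]]]' 40
python3 - <<'E'
from h import *
o=manip.get_obs();print(o['position'],o['ft_force'])
p,d,P=cam("scene");X=pts(d,P)*1000;Z=X[...,2]
np.savez('s2.npz',p=p,d=d)
a=np.radians(7.2);ex=np.array([np.cos(a),np.sin(a)]);ey=np.array([-ex[1],ex[0]])
q=X[...,:2]-np.array([611.3,-45.4]);U=q@ex;W=q@ey
hsv=cv2.cvtColor(p,cv2.COLOR_RGB2HSV).astype(int)
b=(hsv[...,0]<18)&(hsv[...,1]>110)&(abs(U)<40)&(W>-10)&(W<150)&(Z>5)
f=b&(Z<50)&(Z>10)
print('rail',b.sum(),'W',np.percentile(W[b],[1,99]).round(1),'Zmax',np.percentile(Z[b],99).round(1))
A=np.polyfit(W[f],U[f],1);r=U[f]-np.polyval(A,W[f]);g=abs(r)<3;A=np.polyfit(W[f][g],U[f][g],1);print('face U at W=76',np.polyval(A,76),'slope deg',np.degrees(A[0]))
k=(abs(Z-56)<3)&(abs(W)<18)&(abs(U)<65)&~b
print('housed',k.sum(),'U',np.percentile(U[k],[1,99]).round(1),'W',np.percentile(W[k],[1,99]).round(1))
m=k&(W>6);h=np.histogram(U[m],bins=np.arange(-64,66,2));print([(int(e),int(c)) for e,c in zip(h[1],h[0])])
t=b&(abs(Z-56)<3);print('railtop U',np.percentile(U[t],[2,98]).round(1))
cv2.imwrite('pics/s2.png',cv2.resize(p[150:290,230:400][...,::-1],(680,560)))
E
```

```text
clock: 5.45
position: [0.5997, 0.0286, 0.0249]
ee_rot: [0.661, 0.75, 0.0, 0.0]
ft_force: [-0.9, 0.4, -2.1]
grip_width: 0.278
grasp_force: 39.7
[0.59966103 0.02862652 0.02494606] [-0.94185487  0.38233252 -2.05375095]
rail 633 W [ 18.2 126.1] Zmax 60.6
face U at W=76 -15.420715707216688 slope deg -0.12057623597016909
housed 498 U [-60.7  57. ] W [-17.4  12. ]
[(-64, 0), (-62, 1), (-60, 3), (-58, 2), (-56, 1), (-54, 2), (-52, 2), (-50, 2), (-48, 3), (-46, 1), (-44, 1), (-42, 3), (-40, 2), (-38, 1), (-36, 3), (-34, 2), (-32, 2), (-30, 2), (-28, 1), (-26, 3), (-24, 1), (-22, 2), (-20, 2), (-18, 0), (-16, 0), (-14, 1), (-12, 0), (-10, 0), (-8, 0), (-6, 0), (-4, 0), (-2, 0), (0, 0), (2, 0), (4, 0), (6, 0), (8, 2), (10, 2), (12, 1), (14, 3), (16, 2), (18, 2), (20, 1), (22, 1), (24, 2), (26, 3), (28, 1), (30, 1), (32, 2), (34, 1), (36, 2), (38, 1), (40, 2), (42, 2), (44, 2), (46, 1), (48, 2), (50, 2), (52, 2), (54, 2), (56, 1), (58, 0), (60, 0), (62, 0)]
railtop U [-16.4   7.1]
```

View pics/s2.png

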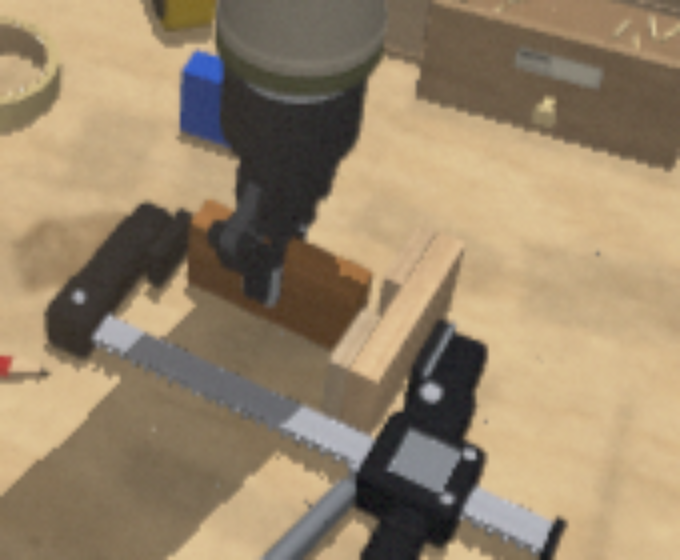

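```bash
python3 -m crank '[[[2,-0.07,0,-0.18,0,0,0],[2,0,0,0,0,0,0],[2,0.05,-0.4,0,0,0,0],[2,0.05,-0.4,0,0,0,0],[2,0,0,0,0,0,0]]]' 40;python3 -m crank '[[[2,0.04,-0.3,0,0,0,0],[2,0.04,-0.3,0,0,0,0],[2,0.03,-0.25,0,0,0,0],[2,0,0,0,0,0,0],[2,0,0,0,0,0,0]]]'
```

```text
clock: 6.12
position: [0.5996, 0.0199, 0.0226]
ee_rot: [0.662, 0.75, -0.0, 0.0]
ft_force: [0.3, 0.3, -1.2]
grip_width: 0.279
grasp_force: 39.7
clock: 6.75
position: [0.6006, 0.0122, 0.0225]
ee_rot: [0.661, 0.75, 0.0, -0.0]
ft_force: [0.3, 0.2, -2.0]
grip_width: 0.277
grasp_force: 39.6
```

```bash
python3 -m crank '[[[2,0,0,-0.05,0,0,0],[2,0,0,0,0,0,0],[3,0,0,0,0,0,0],[4.5,0,0,0,0,0,0],[4.5,0,0,0,0,0,0],[4.5,0,0,2,0,0,0],[4.5,0,0,4,0,0,0],[4.5,0,0,6,0,0,10],[8,-3,5,5,0,0,10],[8,-3,6,0,0,0,10],[8,-4,6,0,0,0,10],[8,-4,6,0,0,0,10],[8,0,2,0,0,0,10],[8,0,0,0,0,0,0]]]'
python3 - <<'E'
from h import *
p,d,P=cam("top");np.savez('top3.npz',p=p,d=d);X=pts(d,P)*1000;Z=X[...,2]
a=np.radians(7.2);ex=np.array([np.cos(a),np.sin(a)]);ey=np.array([-ex[1],ex[0]])
q=X[...,:2]-np.array([611.3,-45.4]);U=q@ex;W=q@ey
hsv=cv2.cvtColor(p,cv2.COLOR_RGB2HSV).astype(int)
b=(hsv[...,0]<18)&(hsv[...,1]>125)&(abs(U)<40)&(W>-10)&(W<150)&(abs(Z-56)<6)
r=cv2.minAreaRect(np.stack([U[b],W[b]],-1).astype(np.float32));print('rail',b.sum(),r)
k=(abs(Z-56)<5)&(abs(W)<22)&(abs(U)<70)&~b
print('housed',cv2.minAreaRect(np.stack([U[k],W[k]],-1).astype(np.float32)))
a=np.radians(8.6);ex=np.array([np.cos(a),np.sin(a)]);ey=np.array([-ex[1],ex[0]])
# clamp frame: origin on bar line
o=np.array([521.1,6.7]);q=X[...,:2]-o;U=q@ex;W=q@ey
V=hsv[...,2]
for nm,w0,w1 in(('grip',-170,-95),('trig',-100,-50)):
  for u in range(-115,-20,10):
    k=(abs(U-u)<5)&(W>w0)&(W<w1)&(Z>12)&(Z<45)
    if k.sum():print(nm,u,k.sum(),W[k].min().round(1),W[k].max().round(1),np.median(Z[k]).round(1))
k=(abs(U-74)<14)&(W<-40)&(W>-140)&(Z>25)&(Z<48);print('headpad',np.sort(W[k])[-4:])
k=(abs(U-74)<14)&(W<150)&(W>40)&(Z>15)&(Z<42);print('farpad',np.sort(W[k])[:8])
for w in(-160,-40,0,40):
  k=(abs(W-w)<8)&(abs(U)<16)&(Z>12)&(Z<30);print('bar',w,U[k].min(),U[k].max())
cv2.imwrite('pics/t3.png',cv2.resize(p[110:270,230:430][...,::-1],(700,560)))
E
```

```text
clock: 8.5
position: [0.4787, 0.2341, 0.184]
ee_rot: [0.197, 0.98, 0.001, 0.001]
ft_force: [0.1, -0.8, -0.9]
grip_width: 0.936
grasp_force: 0.0
rail 494 ((-5.37986946105957, 58.83927917480469), (21.57640266418457, 108.99214935302734), 0.7443011999130249)
housed ((-0.21123123168945312, 2.5871686935424805), (36.37810516357422, 119.69270324707031), 89.98766326904297)
grip -115 53 -134.6 -107.0 32.7
grip -105 58 -134.9 -107.5 32.1
grip -95 61 -133.8 -109.8 32.2
grip -85 56 -135.2 -109.4 32.3
grip -75 57 -133.7 -109.7 32.2
grip -65 56 -133.2 -109.4 33.2
grip -55 60 -133.1 -109.2 32.9
grip -45 54 -131.8 -109.2 33.1
grip -35 60 -133.5 -109.2 32.9
grip -25 72 -140.2 -95.2 33.6
trig -105 3 -72.5 -68.2 29.2
trig -95 33 -78.4 -63.9 29.5
trig -85 27 -79.9 -67.1 29.9
trig -75 34 -81.2 -68.7 28.8
trig -65 28 -82.8 -71.2 28.8
trig -55 29 -86.8 -73.7 29.2
trig -45 33 -87.9 -75.5 28.9
trig -35 28 -88.9 -77.5 29.3
trig -25 33 -99.8 -80.3 29.0
headpad [-48.81459394 -46.28411185 -43.23376754 -40.6078378 ]
farpad [40.23723421 44.92852285 45.66637953 47.62246862 48.26543095 48.45178113
 48.48562086 48.5069989 ]
bar -160 -10.82043443710093 11.47287368023273
bar -40 -10.670797712354537 11.270944922707477
bar 0 -10.185656740639173 10.880860276317751
bar 40 -11.053724195271894 11.16658933393242
```

View pics/t3.png

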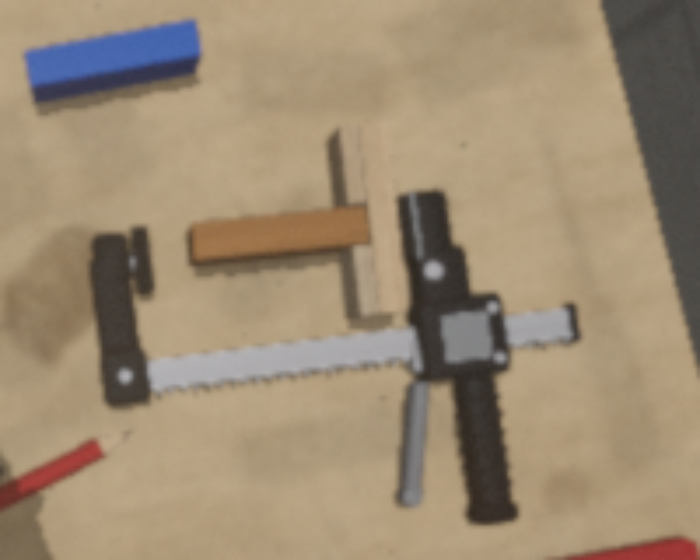

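The rail sits in the groove (crop 365,225), and the clamp and bystanders are undisturbed. Next I move to the grip and trigger.

```bash
python3 -m crank '[[[8.2,0,-5,0,0,0,4],[8.2,0,-5,0,0,0,5],[8.2,0,-5,0,0,0,5],[8.2,0,-5,0,0,0,5],[8.2,0,-5,0,0,0,5],[8.2,-0.2,-5,-2,0,0,5],[8.2,-0.16,-3.8,-2,0,0,2.3],[8.2,0,0,-2,0,0,0],[8.2,0,0,-2,0,0,0],[8.2,0,0,0,0,0,0],[8.2,0,0,0,0,0,0]]]' 20; python3 -c "
from h import *
o=manip.get_obs();print(o['position'],o['ee_rot'],np.round(o['joint_pos'],2))"
```

```text
clock: 9.93
position: [0.4755, -0.1063, 0.1037]
ee_rot: [-0.073, 0.997, -0.0, 0.0]
ft_force: [-0.1, -0.1, -0.0]
grip_width: 0.968
grasp_force: 0.0
[ 0.47553662 -0.10625048  0.10371224] [-7.26923411e-02  9.97354304e-01 -1.05532823e-04  4.53212525e-04] [-0.31  0.15  0.47  1.99 -0.08  1.02  1.91]
```

```bash
python3 -m crank '[[[8.2,0,0.2,-3,0,0,0],[8.2,0,0,-3,0,0,0],[8.2,0,0,-2,0,0,0],[8.2,0,0,-1.2,0,0,0],[8.2,0,0,-0.6,0,0,0],[8.2,0,0,-0.2,0,0,0],[8.2,0,0,0,0,0,0],[7.2,0,0,0,0,0,0],[6.6,0,0,0,0,0,0],[6.6,0,0,0,0,0,0]]]' 20
```

```text
clock: 11.18
position: [0.4757, -0.1037, 0.0031]
ee_rot: [-0.074, 0.997, -0.0, 0.0]
ft_force: [1.1, -2.1, 2.9]
grip_width: 0.773
grasp_force: 1.4
```

```bash
python3 -m crank '[[[6.2,0.03,-0.25,0,0,0,0],[5.8,0.03,-0.2,0,0,0,0],[5.4,0.03,-0.2,0,0,0,0],[5.0,0.03,-0.2,0,0,0,0],[5.0,0,0,0,0,0,0]]]' 20;python3 -m crank '[[[4.6,0.03,-0.2,0,0,0,0],[4.2,0.03,-0.2,0,0,0,0],[3.7,0.03,-0.2,0,0,0,0],[3.7,0,0,0,0,0,0],[3.7,0,0,0,0,0,0]]]' 20
```

```text
clock: 11.8
position: [0.477, -0.1111, 0.0032]
ee_rot: [-0.074, 0.997, 0.001, 0.0]
ft_force: [-1.4, 2.5, 8.2]
grip_width: 0.588
grasp_force: 6.8
clock: 12.42
position: [0.4782, -0.117, 0.0036]
ee_rot: [-0.074, 0.997, 0.001, 0.001]
ft_force: [-2.9, 2.7, 13.2]
grip_width: 0.438
grasp_force: 11.1
```

```bash
cat > gap.py <<'E'
from h import *
p,d,P=cam("scene");X=pts(d,P)*1000;Z=X[...,2]
np.savez('sl.npz',p=p,d=d)
a=np.radians(7.2);ex=np.array([np.cos(a),np.sin(a)]);ey=np.array([-ex[1],ex[0]])
q=X[...,:2]-np.array([611.3,-45.4]);U=q@ex;W=q@ey
hsv=cv2.cvtColor(p,cv2.COLOR_RGB2HSV).astype(int)
b=(hsv[...,0]<18)&(hsv[...,1]>110)&(abs(U+4)<25)&(W>-10)&(W<150)&(Z>30)&(Z<62)
print('rail W',np.percentile(W[b],[1,99]).round(1),'U',np.percentile(U[b],[2,98]).round(1),b.sum())
k=(hsv[...,2]<75)&(abs(U+8)<25)&(W>60)&(W<170)&(Z>15)&(Z<45);print('pad W',np.sort(W[k])[[0,3,8,15]].round(1),k.sum())
k=(abs(Z-56)<3)&(abs(W)<25)&(abs(U)<65)&~b;print('housed W',np.percentile(W[k],[2,98]).round(1))
k=(hsv[...,2]<75)&(abs(U+8)<14)&(W<-10)&(W>-90)&(Z>28)&(Z<45);print('head W',np.sort(W[k])[-8:][[0,4,7]].round(1))
o=manip.get_obs();print(o['clock'],o['ft_force'].round(1) if hasattr(o['ft_force'],'round') else o['ft_force'])
E
python3 gap.py; python3 -m crank '[[[4.4,-0.05,0.35,0,0,0,0],[5.1,-0.05,0.35,0,0,0,0],[5.8,-0.05,0.35,0,0,0,0],[6.6,-0.03,0.2,0,0,0,0],[6.8,0,0,0,0,0,0],[6.8,0,0,0,0,0,0]]]' 20; python3 gap.py
```

```text
rail W [ 39.6 109.4] U [-18.   6.] 425
pad W [128.  128.8 129.2 129.4] 227
clock: 13.22
position: [0.4758, -0.1053, 0.0029]
ee_rot: [-0.074, 0.997, 0.0, 0.0]
ft_force: [0.3, -0.3, 0.0]
grip_width: 0.796
grasp_force: 0.0
rail W [ 55.9 109.7] U [-18.1   6.3] 312
pad W [132.8 133.  133.8 134.1] 170Traceback (most recent call last):
  File "gap.py", line 10, in <module>
    k=(abs(Z-56)<3)&(abs(W)<25)&(abs(U)<65)&~b;print('housed W',np.percentile(W[k],[2,98]).round(1))
                                                                ~~~~~~~~~~~~~^^^^^^^^^^^^^
    return _quantile_unchecked(
        a, q, axis, out, overwrite_input, method, keepdims, weights)
    return _ureduce(a,
                    func=_quantile_ureduce_func,
    ...<5 lines>...
                    overwrite_input=overwrite_input,
                    method=method)
    r = func(a, **kwargs)
    result = _quantile(arr,
                       quantiles=q,
    ...<2 lines>...
                       out=out,
                       weights=wgt)
    slices_having_nans = np.isnan(arr[-1, ...])
                                  ~~~^^^^^^^^^
IndexError: index -1 is out of bounds for axis 0 with size 0
Traceback (most recent call last):
  File "gap.py", line 10, in <module>
    k=(abs(Z-56)<3)&(abs(W)<25)&(abs(U)<65)&~b;print('housed W',np.percentile(W[k],[2,98]).round(1))
                                                                ~~~~~~~~~~~~~^^^^^^^^^^^^^
IndexError: index -1 is out of bounds for axis 0 with size 0
```

```bash
sed -i '/housed W/d' gap.py; python3 -m crank '[[[6.2,0.03,-0.1,0,0,0,0],[5.8,0.03,-0.2,0,0,0,0],[5.4,0.03,-0.2,0,0,0,0],[5.0,0.03,-0.2,0,0,0,0],[4.6,0.03,-0.2,0,0,0,0],[4.2,0.03,-0.2,0,0,0,0],[3.7,0.03,-0.2,0,0,0,0],[3.7,0,0,0,0,0,0],[3.7,0,0,0,0,0,0]]]' 20; python3 gap.py; python3 -m crank '[[[4.4,-0.05,0.35,0,0,0,0],[5.1,-0.05,0.35,0,0,0,0],[5.8,-0.05,0.35,0,0,0,0],[6.6,-0.03,0.25,0,0,0,0],[6.8,0,0,0,0,0,0],[6.8,0,0,0,0,0,0]]]' 20; python3 gap.py
```

```text
clock: 14.4
position: [0.4788, -0.118, 0.0039]
ee_rot: [-0.075, 0.997, 0.0, 0.001]
ft_force: [-3.1, 3.0, 13.6]
grip_width: 0.438
grasp_force: 15.3
rail W [ 38.6 109.5] U [-18.   5.] 423
pad W [121.8 122.3 122.6 122.9] 186
clock: 15.2
position: [0.4761, -0.1053, 0.0029]
ee_rot: [-0.074, 0.997, 0.0, 0.0]
ft_force: [-0.2, 0.7, -0.4]
grip_width: 0.796
grasp_force: 0.0
rail W [ 55.9 109.7] U [-18.    5.3] 313
pad W [126.4 126.8 127.1 127.6] 154Traceback (most recent call last):
  File "gap.py", line 10, in <module>
    k=(hsv[...,2]<75)&(abs(U+8)<14)&(W<-10)&(W>-90)&(Z>28)&(Z<45);print('head W',np.sort(W[k])[-8:][[0,4,7]].round(1))
                                                                                 ~~~~~~~~~~~~~~~~~~^^^^^^^^^
IndexError: index 0 is out of bounds for axis 0 with size 0
Traceback (most recent call last):
  File "gap.py", line 10, in <module>
    k=(hsv[...,2]<75)&(abs(U+8)<14)&(W<-10)&(W>-90)&(Z>28)&(Z<45);print('head W',np.sort(W[k])[-8:][[0,4,7]].round(1))
                                                                                 ~~~~~~~~~~~~~~~~~~^^^^^^^^^
IndexError: index 0 is out of bounds for axis 0 with size 0
```

```bash
sed -i '/head W/d' gap.py; python3 -m crank '[[[6.2,0.03,-0.15,0,0,0,0],[5.8,0.03,-0.2,0,0,0,0],[5.4,0.03,-0.2,0,0,0,0],[5.0,0.03,-0.2,0,0,0,0],[4.6,0.03,-0.2,0,0,0,0],[4.2,0.03,-0.2,0,0,0,0],[3.7,0.03,-0.2,0,0,0,0],[3.7,0,0,0,0,0,0],[3.7,0,0,0,0,0,0]]]' 20; python3 gap.py; python3 -m crank '[[[4.4,-0.05,0.35,0,0,0,0],[5.1,-0.05,0.35,0,0,0,0],[5.8,-0.05,0.35,0,0,0,0],[6.6,-0.03,0.25,0,0,0,0],[6.8,0,0,0,0,0,0],[6.8,0,0,0,0,0,0]]]' 20; python3 gap.py
```

```text
clock: 16.38
position: [0.4792, -0.1186, 0.004]
ee_rot: [-0.075, 0.997, 0.0, 0.001]
ft_force: [-2.7, 2.0, 16.7]
grip_width: 0.438
grasp_force: 18.2
rail W [ 37.1 109.7] U [-18.1   5.8] 438
pad W [114.5 114.8 115.6 116. ] 163
16.425 [-3.1  2.5 16. ]
clock: 17.18
position: [0.4764, -0.1058, 0.0028]
ee_rot: [-0.074, 0.997, 0.0, 0.0]
ft_force: [-0.5, -1.4, 0.3]
grip_width: 0.795
grasp_force: 0.0
rail W [ 55.2 109.9] U [-18.    5.2] 326
pad W [118.5 119.1 119.5 120.1] 142
17.225 [ 0.1  0.3 -0.5]
```

```bash
python3 -m crank '[[[6.2,0.03,-0.15,0,0,0,0],[5.8,0.03,-0.2,0,0,0,0],[5.4,0.03,-0.2,0,0,0,0],[5.0,0.03,-0.2,0,0,0,0],[4.6,0.03,-0.2,0,0,0,0],[4.6,0,0,0,0,0,0]]]' 20;python3 gap.py; python3 -m crank '[[[4.2,0.03,-0.2,0,0,0,0],[3.7,0.03,-0.2,0,0,0,0],[3.7,0,0,0,0,0,0],[3.7,0,0,0,0,0,0]]]' 20; python3 gap.py
```

```text
clock: 17.98
position: [0.4785, -0.1151, 0.0035]
ee_rot: [-0.074, 0.997, 0.0, 0.001]
ft_force: [-0.7, 2.7, 10.4]
grip_width: 0.536
grasp_force: 7.7
rail W [ 41.9 109.6] U [-17.8   5.6] 405
pad W [110.8 113.1 113.5 114. ] 143
18.025 [-1.   2.7  9. ]
clock: 18.52
position: [0.4793, -0.119, 0.004]
ee_rot: [-0.075, 0.997, 0.0, 0.001]
ft_force: [-5.0, 3.2, 19.4]
grip_width: 0.444
grasp_force: 18.7
rail W [ 36.7 109.2] U [-18.2   5.6] 435
pad W [109.6 110.1 110.6 110.9] 132
18.575 [-5.2  3.7 18. ]
```

```bash
python3 -m crank '[[[4.4,-0.05,0.35,0,0,0,0],[5.1,-0.05,0.35,0,0,0,0],[5.8,-0.05,0.35,0,0,0,0],[6.6,-0.03,0.25,0,0,0,0],[6.8,0,0,0,0,0,0],[6.8,0,0,0,0,0,0]]]' 20; python3 gap.py; python3 -m crank '[[[6.2,0.03,-0.15,0.1,0,0,0],[5.8,0.03,-0.2,0,0,0,0],[5.4,0.03,-0.2,0,0,0,0],[5.4,0,0,0,0,0,0]]]' 20;python3 gap.py; python3 -m crank '[[[5.0,0.03,-0.2,0,0,0,0],[4.6,0.03,-0.2,0,0,0,0],[4.6,0,0,0,0,0,0]]]' 20; python3 gap.py
```

```text
clock: 19.32
position: [0.4767, -0.1062, 0.0029]
ee_rot: [-0.074, 0.997, 0.0, 0.0]
ft_force: [-0.1, 0.3, 0.0]
grip_width: 0.793
grasp_force: 0.0
rail W [ 54.  109.9] U [-18.8   5.5] 329
pad W [110.2 111.2 111.6 112.3] 120
19.375 [ 0.3 -0.4  0.9]
clock: 19.88
position: [0.4778, -0.1114, 0.0042]
ee_rot: [-0.074, 0.997, 0.0, 0.0]
ft_force: [-2.2, 3.0, 7.7]
grip_width: 0.629
grasp_force: 6.9
rail W [ 46.4 109.6] U [-18.6   5.2] 372
pad W [110.  110.4 110.9 111.6] 121
19.925 [-2.7  2.1  8.6]
clock: 20.3
position: [0.4787, -0.1153, 0.0047]
ee_rot: [-0.074, 0.997, 0.001, 0.001]
ft_force: [-3.9, 3.9, 14.8]
grip_width: 0.544
grasp_force: 12.6
rail W [ 41.5 109.3] U [-18.8   4.4] 406
pad W [110.1 110.3 110.6 111. ] 116
20.35 [-3.5  3.9 14.6]
```

Run:
```python
from h import *
p=np.load('sl.npz')['p']
t,_,_=cam("top")
cv2.imwrite('pics/v5.png',np.vstack([cv2.resize(p[150:310,230:400][...,::-1],(510,300)),cv2.resize(t[110:270,230:430][...,::-1],(510,300))]))
```

```text
(no output)
```

View pics/v5.png

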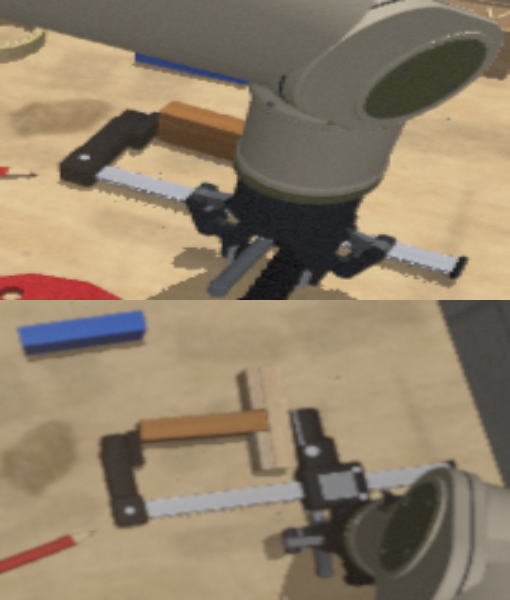

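The pad bears on the rail, but the housed piece still stands a few mm off the head pad (lower view, 285 to 298). The top view is clear, so I'll measure from it.

```bash
cat > top.py <<'E'
from h import *
p,d,P=cam("top");np.savez('tl.npz',p=p,d=d);X=pts(d,P)*1000;Z=X[...,2]
a=np.radians(7.2);ex=np.array([np.cos(a),np.sin(a)]);ey=np.array([-ex[1],ex[0]])
q=X[...,:2]-np.array([611.3,-45.4]);U=q@ex;W=q@ey
hsv=cv2.cvtColor(p,cv2.COLOR_RGB2HSV).astype(int)
b=(hsv[...,0]<18)&(hsv[...,1]>125)&(abs(U+4)<25)&(W>-20)&(W<150)&(abs(Z-56)<6)
(c,s,t)=cv2.minAreaRect(np.stack([U[b],W[b]],-1).astype(np.float32));print('rail ctr',np.round(c,1),np.round(s,1),round(t,1),'Wmin/max',W[b].min().round(1),W[b].max().round(1))
k=(abs(Z-56)<5)&(W<20)&(W>-32)&(abs(U)<75)&~b&(hsv[...,2]>90)
for u0,u1 in((-60,-22),(20,60)):
    j=k&(U>u0)&(U<u1);print('housed W',np.percentile(W[j],[2,98]).round(1))
j=(Z>25)&(Z<48)&(abs(U+8)<14)&(W<-10)&(W>-90)&(hsv[...,2]<90);print('head W',np.sort(W[j])[-8:][[0,4,7]].round(1))
j=(Z>15)&(Z<48)&(abs(U+2)<18)&(W>85)&(W<170)&(hsv[...,2]<70);print('pad W',np.sort(W[j])[[0,3,8]].round(1))
E
python3 top.py; python3 -m crank '[[[4.2,0.03,-0.2,0,0,0,0],[3.8,0.03,-0.2,0,0,0,0],[3.7,0,0,0,0,0,0],[3.7,0,0,0,0,0,0]]]' 20; python3 top.py
```

```text
rail ctr [-5.8 58.7] [ 22.8 108.6] 1.7 Wmin/max 4.4 112.8
housed W [-13.8  15.3]
housed W [-13.3  16. ]
head W [-21.9 -21.1 -20.8]
pad W [113.7 115.1 116.2]
clock: 20.95
position: [0.4796, -0.1183, 0.0049]
ee_rot: [-0.075, 0.997, 0.001, 0.001]
ft_force: [-4.6, 7.1, 17.8]
grip_width: 0.496
grasp_force: 17.9
rail ctr [-5.9 58.2] [ 22.6 109.3] 2.0 Wmin/max 3.7 112.6
housed W [-14.7  14.4]
housed W [-13.7  15.6]
head W [-22.7 -22.1 -21.4]
pad W [113.2 114.1 115.7]
```

```bash
python3 -m crank '[[[3.7,-0.02,0.1,0,0,0,0],[3.7,0,0,0,0,0,0],[3.7,-0.02,0.1,0,0,0,0],[3.7,0,0,0,0,0,0],[3.7,0,0,0,0,0,0]]]' 20; python3 top.py;python3 -m crank '[[[3.7,-0.02,0.1,0,0,0,0],[3.7,0,0,0,0,0,0],[3.7,-0.02,0.1,0,0,0,0],[3.7,0,0,0,0,0,0],[3.7,0,0,0,0,0,0]]]' 20; python3 top.py
python3 - <<'E'
from h import *
z=np.load('tl.npz')['p'];cv2.imwrite('pics/v6.png',cv2.resize(z[125:225,250:400][...,::-1],(780,520),interpolation=cv2.INTER_CUBIC))
E
```

```text
clock: 21.62
position: [0.4796, -0.1182, 0.005]
ee_rot: [-0.075, 0.997, -0.0, 0.001]
ft_force: [-2.1, -0.4, 13.4]
grip_width: 0.5
grasp_force: 21.6
rail ctr [-5.9 58.5] [ 22.2 108.4] 1.8 Wmin/max 4.4 112.5
housed W [-14.4  14.4]
housed W [-13.3  15.6]
head W [-22.2 -21.8 -21.2]
pad W [111.3 113.4 115.3]
clock: 22.3
position: [0.4793, -0.1174, 0.005]
ee_rot: [-0.074, 0.997, -0.001, 0.002]
ft_force: [-1.0, -4.3, 10.4]
grip_width: 0.494
grasp_force: 22.2
rail ctr [-5.6 58.3] [ 22.  109.1] 1.4 Wmin/max 3.9 112.6
housed W [-14.7  14.6]
housed W [-13.8  15.5]
head W [-22.6 -22.1 -21.2]
pad W [113.2 113.7 115.8]
```

View pics/v6.png

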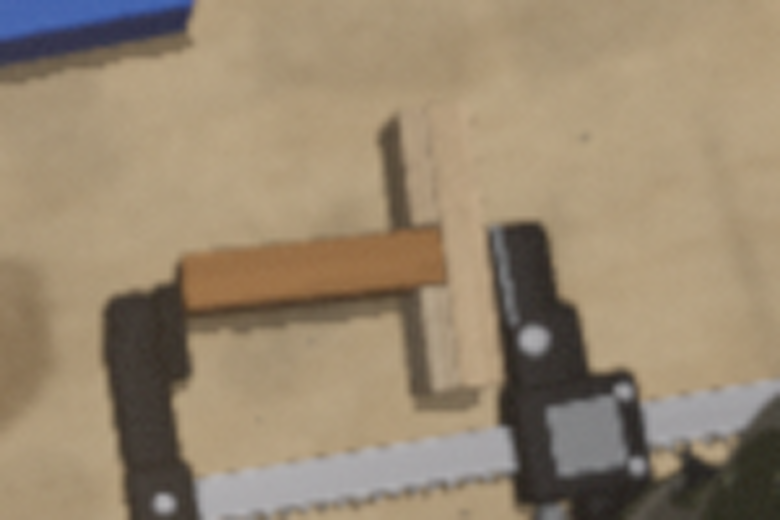

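Run:
```python
from h import *
for f in('top0','top3','tl'):
    z=np.load(f+'.npz');p,d=z['p'],z['d'];X=pts(d,eyes.camera_params('top'))*1000
    print(f)
    for r in(172,178,184):
        print(r,[int(v) for v in p[r,334:356].mean(-1)]);print('   z',[int(v) for v in X[r,334:356,2]]);print('   y',[int(v) for v in X[r,334:356,1]])
```

```text
top0
172 [83, 116, 142, 151, 151, 151, 150, 152, 152, 122, 72, 46, 46, 66, 102, 89, 54, 52, 51, 46, 47, 43]
   z [50, 56, 59, 55, 55, 58, 58, 56, 57, 31, 37, 39, 35, 39, 41, 34, 33, 37, 35, 34, 33, 34]
   y [-42, -43, -45, -48, -50, -51, -54, -56, -58, -66, -67, -68, -71, -73, -75, -78, -81, -82, -85, -87, -90, -92]
178 [79, 88, 127, 149, 152, 156, 158, 153, 149, 150, 113, 54, 44, 46, 72, 103, 87, 57, 53, 48, 51, 43]
   z [44, 52, 56, 58, 59, 59, 53, 57, 53, 55, 32, 37, 40, 35, 38, 40, 32, 35, 36, 34, 33, 32]
   y [-43, -44, -45, -47, -49, -51, -55, -56, -59, -61, -68, -69, -71, -74, -75, -77, -81, -83, -85, -87, -90, -92]
184 [141, 141, 136, 143, 153, 154, 155, 155, 152, 148, 135, 94, 49, 38, 41, 61, 63, 65, 88, 104, 95, 71]
   z [59, 56, 56, 56, 59, 58, 60, 54, 59, 57, 58, 13, 20, 25, 31, 29, 32, 35, 33, 37, 37, 37]
   y [-41, -43, -46, -48, -49, -52, -54, -57, -58, -61, -62, -74, -75, -76, -77, -80, -81, -83, -86, -87, -89, -91]
top3
172 [103, 127, 152, 161, 159, 159, 159, 159, 159, 129, 75, 51, 52, 70, 108, 96, 59, 54, 54, 52, 50, 45]
   z [57, 54, 55, 58, 57, 58, 53, 58, 57, 30,
[... 1043 characters left out ...]
 -58, -65, -67, -69, -71, -74, -76, -79, -80, -83, -85, -88, -90, -93]
178 [106, 107, 135, 153, 160, 162, 162, 158, 155, 154, 120, 70, 107, 104, 71, 54, 52, 52, 50, 45, 45, 47]
   z [56, 56, 53, 57, 60, 56, 57, 58, 53, 58, 39, 38, 35, 38, 34, 32, 34, 33, 34, 35, 35, 34]
   y [-41, -43, -46, -47, -49, -52, -54, -56, -59, -60, -66, -69, -72, -73, -76, -79, -81, -83, -85, -87, -89, -92]
184 [145, 146, 141, 150, 158, 159, 162, 159, 156, 155, 140, 98, 63, 93, 98, 73, 55, 54, 51, 50, 45, 45]
   z [55, 54, 55, 60, 57, 58, 57, 57, 58, 58, 55, 38, 39, 38, 38, 32, 34, 34, 35, 33, 33, 32]
   y [-41, -44, -46, -47, -50, -52, -54, -56, -58, -60, -63, -69, -71, -73, -76, -79, -81, -83, -85, -88, -90, -93]
```

```bash
cat > yaw.py <<'E'
from h import *
import sys
for f in sys.argv[1:]:
    z=np.load(f);p,d=z['p'],z['d'];X=pts(d,eyes.camera_params('top'))*1000;Z=X[...,2]
    hsv=cv2.cvtColor(p,cv2.COLOR_RGB2HSV).astype(int)
    q=X[...,:2]-np.array([521.1,6.7]);a=np.radians(8.6);U=q@[np.cos(a),np.sin(a)];W=q@[-np.sin(a),np.cos(a)]
    k=(abs(U)<18)&(W>-50)&(W<60)&(hsv[...,1]<60)&(hsv[...,2]>90)&(Z>10)&(Z<32)
    B=np.polyfit(W[k],U[k],1);print(f,'bar yaw deg',8.6-np.degrees(np.arctan(B[0])),'U0',B[1])
    def edge(name,m,deg=0):
        q=X[m][:,:2].astype(np.float32);r=cv2.fitLine(q,cv2.DIST_HUBER,0,.01,.01).ravel();print(name,round(np.degrees(np.arctan2(r[1],r[0]))%180,2),m.sum())
    b=(hsv[...,0]<18)&(hsv[...,1]>125)&(abs(Z-56)<6)&(X[...,0]>560)&(X[...,0]<650)&(X[...,1]>-60)&(X[...,1]<90);edge('rail axis',b)
    b=(abs(Z-56)<5)&(X[...,0]>545)&(X[...,0]<680)&(X[...,1]>-75)&(X[...,1]<-15)&~b&(hsv[...,1]<125)&(hsv[...,2]>90);edge('housed',b)
E
python3 yaw.py top0.npz top3.npz tl.npz
```

```text
top0.npz bar yaw deg 8.58510189161661 U0 1.03907429035294Traceback (most recent call last):
  File "yaw.py", line 11, in <module>
    b=(hsv[...,0]<18)&(hsv[...,1]>125)&(abs(Z-56)<6)&(X[...,0]>560)&(X[...,0]<650)&(X[...,1]>-60)&(X[...,1]<90);edge('rail axis',b)
                                                                                                                ~~~~^^^^^^^^^^^^^^^
  File "yaw.py", line 10, in edge
    q=X[m][:,:2].astype(np.float32);r=cv2.fitLine(q,cv2.DIST_HUBER,0,.01,.01).ravel();print(name,round(np.degrees(np.arctan2(r[1],r[0]))%180,2),m.sum())
                                      ~~~~~~~~~~~^^^^^^^^^^^^^^^^^^^^^^^^^^^^
cv2.error: OpenCV(4.12.0) /io/opencv/modules/imgproc/src/linefit.cpp:50: error: (-215:Assertion failed) count > 0 in function 'fitLine2D_wods'
```

```bash
python3 yaw.py top3.npz tl.npz; python3 -c "
from h import *
print(manip.get_obs()['clock'])"
```

```text
top3.npz bar yaw deg 8.668839492619773 U0 0.964545600021916
rail axis 97.73 494
housed 7.77 727
tl.npz bar yaw deg 10.030633115966982 U0 -8.916649879819477
rail axis 98.15 497
housed 7.84 717
22.35
```

```bash
python3 -m crank '[[[3.7,0,0,0,0,0,0],[3.7,0,0,0,0,0,0],[3.7,0,0,0,0,0,0],[3.7,0,0,0,0,0,0],[3.7,0,0,0,0,0,0],[3.7,0,0,0,0,0,0]]]' 20; python3 top.py; python3 yaw.py tl.npz
python3 - <<'E'
from h import *
for f in('top3','tl'):
    z=np.load(f+'.npz');p,d=z['p'],z['d'];X=pts(d,eyes.camera_params('top'))*1000;Z=X[...,2]
    a=np.radians(97.9);W=(X[...,:2]-[601.1,11.8])@[np.cos(a),np.sin(a)];U=(X[...,:2]-[601.1,11.8])@[np.sin(a),-np.cos(a)]
    hsv=cv2.cvtColor(p,cv2.COLOR_RGB2HSV).astype(int)
    k=(hsv[...,2]<80)&(Z>25)&(Z<46)&(W>45)&(W<130)&(abs(U)<90)
    print(f,'far jaw U min,max rel rail axis',np.percentile(U[k],[1,99]).round(1))
    for w in range(46,110,4):
        j=k&(abs(W-w)<2)
        if j.sum():print(w,j.sum(),U[j].min().round(1),U[j].max().round(1))
E
```

```text
clock: 23.1
position: [0.4793, -0.1174, 0.005]
ee_rot: [-0.074, 0.997, -0.001, 0.002]
ft_force: [-0.6, -4.6, 11.0]
grip_width: 0.496
grasp_force: 22.2
rail ctr [-5.5 58.2] [ 22.6 108.9] 1.5 Wmin/max 3.9 112.5
housed W [-14.6  14.6]
housed W [-13.8  15.2]
head W [-22.9 -22.1 -21.6]
pad W [110.9 113.8 115.4]
tl.npz bar yaw deg 10.087992312001791 U0 -8.907055603220858
rail axis 98.05 496
housed 8.0 725
top3 far jaw U min,max rel rail axis [-89.2   9.8]
82 12 -23.7 7.1
86 31 -25.8 10.1
90 25 -89.5 10.4
94 31 -89.2 0.6
98 78 -88.8 7.1
102 75 -88.5 10.2
106 73 -90.0 10.7
tl far jaw U min,max rel rail axis [-88.1  -3.7]
54 9 -31.3 -2.6
58 34 -86.3 -1.9
62 48 -88.5 -1.6
66 68 -88.0 -3.4
70 71 -87.6 -4.8
74 65 -86.8 -4.4
78 72 -88.8 -4.0
82 66 -88.5 -5.8
86 50 -88.0 -5.6
90 3 -27.2 -23.1
```

The state is stable, but over the pumps the clamp crept toward me by about 10 mm. The pad now overlaps only about 10 mm of the rail's end, so I'll release, slide the clamp back by its grip and squeeze again.

```bash
python3 -m crank '[[[4.8,-0.03,0.2,0,0,0,0],[5.4,-0.05,0.35,0,0,0,0],[6.0,-0.05,0.3,0,0,0,0],[6.6,-0.03,0.3,0,0,0,0],[7.2,0,0,0,0,0,0],[7.2,0,0,0,0,0,0],[7.2,-0.6,-0.05,0,0,0,0],[7.2,-0.6,-0.05,0,0,0,0],[7.2,0,0,0,0,0,0]]]' 20; python3 top.py; python3 yaw.py tl.npz
python3 - <<'E'
from h import *
z=np.load('tl.npz')['p'];cv2.imwrite('pics/v7.png',cv2.resize(z[125:245,250:400][...,::-1],(750,600),interpolation=cv2.INTER_CUBIC))
E
```

```text
clock: 24.28
position: [0.4636, -0.1054, 0.0037]
ee_rot: [-0.074, 0.997, 0.0, -0.0]
ft_force: [-0.5, -0.3, 0.7]
grip_width: 0.843
grasp_force: 0.0
rail ctr [-6.4 60.3] [ 22.3 109. ] 0.4 Wmin/max 5.8 114.7
housed W [-12.5  16.4]
housed W [-11.8  17.4]
head W [-21.9 -20.2 -19.8]
pad W [114.7 116.4 118.5]
tl.npz bar yaw deg 9.753316893448282 U0 -10.201362930118995
rail axis 98.32 492
housed 7.63 718
```

View pics/v7.png

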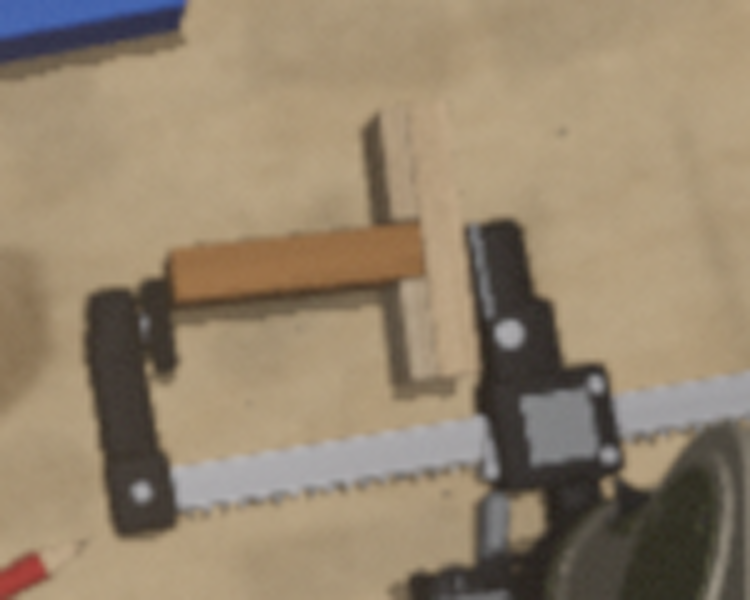

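```bash
python3 -m crank '[[[6.4,0,0,0,0,0,0],[5.8,0,0,0,0,0,0],[5.7,0,0,0,0,0,0],[5.7,0,0,0,0,0,0]]]' 20; python3 -m crank '[[[5.7,0.4,0.06,0,0,0,0],[5.7,0.4,0.06,0,0,0,0],[5.7,0.4,0.06,0,0,0,-0.5],[5.7,0.4,0.1,0,0,0,-0.5],[5.7,0.3,0.1,0,0,0,-0.5],[5.7,0,0,0,0,0,0],[5.7,0,0,0,0,0,0]]]' 20; python3 top.py; python3 yaw.py tl.npz;cat > off.py <<'E'
from h import *
z=np.load('tl.npz');p,d=z['p'],z['d'];X=pts(d,eyes.camera_params('top'))*1000;Z=X[...,2]
a=np.radians(97.9);Q=X[...,:2]-[601.1,11.8];W=Q@[np.cos(a),np.sin(a)];U=Q@[np.sin(a),-np.cos(a)]
hsv=cv2.cvtColor(p,cv2.COLOR_RGB2HSV).astype(int)
k=(hsv[...,2]<80)&(Z>25)&(Z<46)&(W>50)&(W<85)&(U>-60)&(U<40)
print('far jaw max U',np.percentile(U[k],[95,99]).round(1))
b=(hsv[...,0]<18)&(hsv[...,1]>125)&(abs(Z-56)<6)&(abs(U)<40)&(W>30)&(W<60);print('rail end U',np.percentile(U[b],[2,98]).round(1))
E
python3 off.py
```

```text
clock: 24.82
position: [0.4649, -0.1067, 0.0045]
ee_rot: [-0.074, 0.997, -0.001, 0.001]
ft_force: [-3.0, -4.6, 9.7]
grip_width: 0.668
grasp_force: 8.7
clock: 25.7
position: [0.4832, -0.1015, 0.0037]
ee_rot: [-0.061, 0.998, 0.0, 0.0]
ft_force: [-1.7, -1.1, 2.8]
grip_width: 0.668
grasp_force: 6.4
rail ctr [-6.6 60.8] [ 21.9 108.7] 1.0 Wmin/max 6.6 115.0
housed W [-12.5  16.9]
housed W [-11.3  18. ]
head W [-20.5 -20.3 -19.2]
pad W [115.  116.4 118. ]
tl.npz bar yaw deg 8.792945228864436 U0 7.998896717779626
rail axis 98.42 493
housed 8.27 719
far jaw max U [14.5 17.5]
rail end U [-14.4   5.9]
```

```bash
python3 -m crank '[[[5.3,0.08,-0.2,0,0,0,0],[4.9,0.08,-0.18,0,0,0,0],[4.5,0.08,-0.16,0,0,0,0],[4.5,0,0,0,0,0,0]]]' 20; python3 -m crank '[[[4.1,0.06,-0.12,0,0,0,0],[3.7,0.03,0,0,0,0,0],[3.7,0,0,0,0,0,0],[3.7,0,0,0,0,0,0],[3.7,0,0,0,0,0,0]]]' 20;python3 top.py; python3 yaw.py tl.npz;python3 off.py
```

```text
clock: 26.25
position: [0.4856, -0.1067, 0.0043]
ee_rot: [-0.061, 0.998, 0.0, -0.0]
ft_force: [-6.8, 0.3, 12.9]
grip_width: 0.528
grasp_force: 13.7
clock: 26.88
position: [0.4861, -0.1083, 0.0045]
ee_rot: [-0.061, 0.998, 0.0, -0.0]
ft_force: [-9.5, -0.5, 16.7]
grip_width: 0.493
grasp_force: 17.7
rail ctr [-6.5 60.5] [ 22.5 109. ] 1.7 Wmin/max 6.2 114.8
housed W [-13.3  15.8]
housed W [-10.9  18.4]
head W [-23.  -20.4 -19.5]
pad W [115.5 116.2 117.4]
tl.npz bar yaw deg 8.84850751170918 U0 8.654244664560416
rail axis 98.49 495
housed 9.67 720
far jaw max U [15.6 18.5]
rail end U [-13.9   6.5]
```

```bash
python3 -m crank '[[[3.7,-0.05,0,0,0,0,0],[3.7,-0.05,0,0,0,0,0],[3.7,0,0,0,0,0,0],[3.7,0,0,0,0,0,0],[3.7,0,0,0,0,0,0],[3.7,0,0,0,0,0,0],[3.7,0,0,0,0,0,0]]]' 20;python3 top.py; python3 yaw.py tl.npz;python3 off.py
python3 - <<'E'
from h import *
z=np.load('tl.npz')['p'];cv2.imwrite('pics/v8.png',cv2.resize(z[125:245,250:400][...,::-1],(750,600),interpolation=cv2.INTER_CUBIC))
E
```

```text
clock: 27.8
position: [0.4861, -0.1083, 0.0045]
ee_rot: [-0.061, 0.998, 0.0, 0.001]
ft_force: [-4.4, -1.5, 12.1]
grip_width: 0.486
grasp_force: 18.6
rail ctr [-6.1 60.7] [ 22.1 108.3] 1.5 Wmin/max 6.6 114.7
housed W [-13.3  16. ]
housed W [-10.6  18.6]
head W [-23.  -19.7 -19. ]
pad W [112.6 115.8 117. ]
tl.npz bar yaw deg 8.83074941762562 U0 8.673252982438605
rail axis 98.72 494
housed 9.21 719
far jaw max U [15.8 18.4]
rail end U [-13.6   6.3]
```

View pics/v8.png

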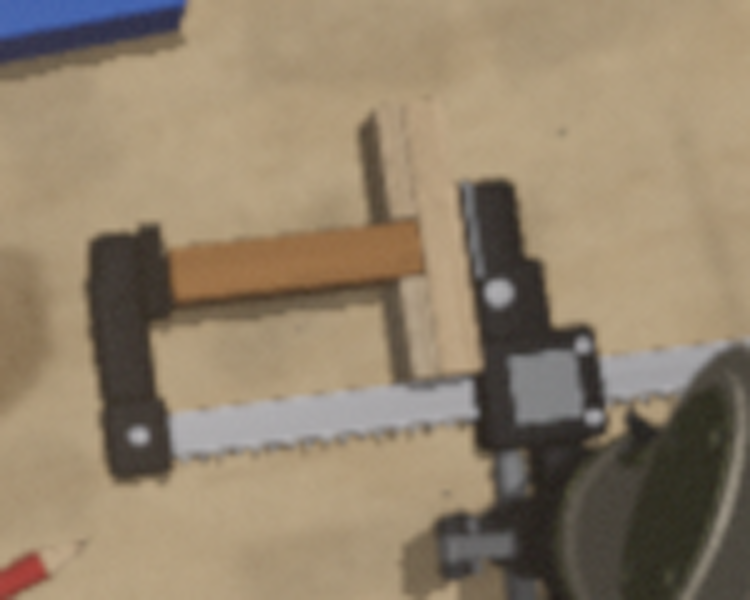

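The far pad now covers the full width of the rail's end (150-170, 270). The rail is home in the groove, the housed piece sits against the head pad, and the trigger holds hard, short of full squeeze, at about 19 N.

```bash
python3 -c "
from h import *
print(job.hand_in())"
```

```text
the job is handed in; nothing more can be done
None
```

The rail is home in the groove with the pad bearing squarely on it, and I handed the job in at about 28 s, still squeezing the trigger lightly (about 19 N); before the final squeeze I released and slid the clamp back about 18 mm by its grip, because it had crept off the rail during pumping.

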